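# Nudge two culture dishes into the wells of a warming block

### The arm

A 6-joint arm with a two-finger parallel gripper is mounted at the origin on a cart in front of the work surface, level with it; the furniture and walls round the work are solid. World frame = base frame: x ahead of the robot, y to its left, z up, the work surface at z = 0. Lengths are in m, angles in rad, forces in N, time in s.
With the tool pointing down it reaches from about 0.35 to 0.975 m from the base axis. Payload 4.9 kg.
Tool frame: the origin (TCP) lies midway between the tips of the shut fingers; the grasp point (between the pads) lies 19 mm behind it; x points along the fingers, z is the direction in which the jaws open and shut, and the axes are right-handed (so a half turn about x gives the same grasp; the last joint's range is limited). The gripper opens to 85 mm and grips with 20 to 120 N. Pads are 22 mm wide; open, the fingers measure 114 mm over their backs; the gripper's body (76 mm by 85 mm) begins 54 mm behind the grasp point. The pads swing forward as they close: fully open they stand 13 mm farther back than shut.
Start: joints at [-0.119, 0.053, 1.613, -0, 1.476, -0.119], TCP at [0.625, 0, 0.231] pointing down, gripper open.
Joint ranges: [-3.01, 3.01], [-1.01, 2.22], [0.06, 2.58], [-1.02, 4.17], [0.09, 2.62], [-3.14, 3.14]. Speed limits (rad/s): [2.57, 2.57, 3.14, 3.14, 3.14, 3.14].

### API

Orientations are given as a unit quaternion [w, x, y, z].
In Python, from plant import state, cams, workorder, nets gives the robot as it stands.
- The arm moves only by the tool play_rows, never from a script. Its argument "motion" is a list of rows, each a list of 3 entries, a list of its own where there are three numbers: the closure, from -1 (fully open) to 1 (shut), then the shift along the world's x, y, z in m, then the turn about the world's z in rad. A call has 1 to 5 rows; each row is the pose to reach, as a shift and turn from the pose commanded when the call began; what a row does not reach only later rows make up. A row lasts 1/10 s, in which the tool goes at most 50 mm and 8.59 degrees, less where a joint would pass 70% of its speed; a pose out of reach is approached as far as the arm can. A call with a gripper value outside its range is refused whole. The fingers move at their own pace and stop on an object; the grip force is fixed at half the most. Time passes only in rows, so rows that repeat a pose let the fingers close. It gives the time, the measured TCP pose, the force and the opening at its end, in the units of the state.
- state(): the state, without advancing time (a new reading comes with each control period).
- cams.grab_frame(name): name is "scene" or "side" or "wrist"; returns (picture, depth): 384x512x3 uint8, red, green, blue; 384x512 float32, m along the optical axis (not along the pixel's ray), 0 where there is no reading.
- cams.camera_info(name): a dict with "K" (3x3 intrinsics, pixels), "rvec" (rotation vector, rad) and "tvec" (3), from world to camera coordinates, as OpenCV has them. Camera axes: x right, y down, z forward; pixel columns grow to the right and rows downward; lengths in m; the calibration is good to about 2 mm. A picture is of the moment at which its call begins: read the wrist's pose just before it. camera_info takes no time and is no camera call; for the wrist camera it gives the pose at the moment of the call.
- workorder.job_done(): hands the job in, once; it reports no verdict.
Trained networks look in the newest picture that a camera, given by its name, has taken for a name from the list of things; names that differ only in an ending like _2 or _b are one class to them, and where a whole thing is asked for, a point or a joint stands for the part that bears it (a point fixed in the world has none). Each returns a list of dicts, best first, with "score" (0 to 1); they miss things now and then, are a little off and sometimes report something else, mostly with a low value. They report only what shows in the picture. A call takes as long as a camera call. They do not tell look-alikes from the thing itself.
- nets.recognise(camera, target): "at" ([x, y, z] in m, in world coordinates, good to about 4 mm: the middle of the surface that is visible of it).
- nets.landmark_of(camera, target): "at" ([x, y, z] in m, in world coordinates, good to about 4 mm: a listed point, or the origin of a listed thing).
The state is a dict: "time": time; "joint_pos": joint angles; "joint_vel": joint speeds; "joint_efforts": joint torques, N m; "tool_pos": TCP position; "tool_rot": TCP orientation; "contact_force": force on the tool from outside, world axes, zero at the start; "ft_torque": the same for the moment, N m; "gripper_width": opening from 0.0 (shut) to 1.0 (fully open).
Only numpy, scipy, OpenCV 4.12 (cv2) and the standard library are available. Lean on these libraries where they do the work, as an engineer would, in place of code of your own. Each camera call takes 0.05 s, during which the arm holds its last target.

### The job

Two lidded culture dishes lie loose on top of the flat metal warming block, each just in front of one of its two round wells. Without gripping or lifting them, push each dish with the fingertips across the rim into its well until it drops in and sits flat on the floor of the well. Leave the two bottles and the pack of slides where they are.

Things in the scene. Friction and masses are not known exactly. Their poses are not given: they have to be found in the camera images.
- warming_block: Flat metal dish warmer, fixed to the worktop: 230 mm (x) by 295 mm (y), 30 mm high, with two round wells side by side in its flat top. Origin at the centre of its underside on the worktop; its x axis points away from the robot (turned by up to 0.3 rad), y to the left, z up. The wells lie towards the far side, the dishes on the flat part on the near side.
- well_left (a point): Centre of the left well's floor in the warming block. A round recess 96 mm in diameter and 8 mm deep with an upright wall and a 1 mm chamfer at its rim, the floor plain grey; the floor is 22 mm and the block's top 30 mm above the worktop. In the block's own frame it lies at x = +35 mm, y = +66 mm.
- well_right (a point): Centre of the right well's floor in the warming block. A round recess 96 mm in diameter and 8 mm deep with an upright wall and a 1 mm chamfer at its rim, the floor plain grey; the floor is 22 mm and the block's top 30 mm above the worktop. In the block's own frame it lies at x = +35 mm, y = -66 mm.
- dish_1_center (a point): Centre of a lidded round culture dish (one of two alike), 8.5 mm above its underside: a closed flat disc with pinkish content, 90 mm in diameter, 17 mm high, about 32 g; z is its upright axis. It starts loose and flat on the warming block's top, on the near side of one well, its centre 55 to 82 mm from the well's. Either dish may be at either well.
- dish_2_center (a point): Centre of a lidded round culture dish (one of two alike), 8.5 mm above its underside: a closed flat disc with pinkish content, 90 mm in diameter, 17 mm high, about 32 g; z is its upright axis. It starts loose and flat on the warming block's top, on the near side of one well, its centre 55 to 82 mm from the well's. Either dish may be at either well.
- dish_1: The same dish as dish_1_center; origin at the centre of its underside. It slides easily and stays flat until about 15 mm short of the well's centre, where its front dips in; its back drops once it is centred. Seated, its lid still stands 9 mm above the block's top.
- dish_2: The same dish as dish_2_center; origin at the centre of its underside. It slides easily and stays flat until about 15 mm short of the well's centre, where its front dips in; its back drops once it is centred. Seated, its lid still stands 9 mm above the block's top.
- dropper_bottle: Small brown bottle with a white cap, 32 mm across, 62 mm high, standing on the block's top at the far edge between the wells (to be left alone); origin at the centre of its foot.
- brown_bottle: Brown bottle with a black cap, 45 mm across, 90 mm high, standing on the worktop to the left of the block (to be left alone); origin at the centre of its foot.
- slides: Banded pack of glass slides, 27 x 76 x 12 mm, lying on the worktop to the right of the block (to be left alone); origin at the centre of its underside.
Not all that is in view belongs to the job. What is shaped like the dish_2 but blue or pink is not meant.

How it is judged:
At the end, for the whole second after the job is handed in: One dish in each well, either way round: its centre within 6 mm of the well's centre seen from above and no more than 2 mm above its fully seated height, within 0.04 rad of level, and at rest ((((horizontal distance between dish_1_center and well_left below 0.006 m and z of dish_1_center in the frame of warming_block below 0.0325 m and angle between dish_1_center's own z axis and vertical below 0.04 rad and linear speed of dish_1 below 0.02 m/s) and (horizontal distance between dish_2_center and well_right below 0.006 m and z of dish_2_center in the frame of warming_block below 0.0325 m and angle between dish_2_center's own z axis and vertical below 0.04 rad and linear speed of dish_2 below 0.02 m/s)) or ((horizontal distance between dish_1_center and well_right below 0.006 m and z of dish_1_center in the frame of warming_block below 0.0325 m and angle between dish_1_center's own z axis and vertical below 0.04 rad and linear speed of dish_1 below 0.02 m/s) and (horizontal distance between dish_2_center and well_left below 0.006 m and z of dish_2_center in the frame of warming_block below 0.0325 m and angle between dish_2_center's own z axis and vertical below 0.04 rad and linear speed of dish_2 below 0.02 m/s)))); the robot touches nothing.
It fails at once if dish_1 is lifted or carried (its centre more than 12 mm above where it starts in height), turned up steeply (over 0.6 rad) or dropped off the block (z of dish_1_center in the frame of warming_block above 0.0505 m or angle between dish_1_center's own z axis and vertical above 0.6 rad or z of dish_1_center in the frame of warming_block below 0.02 m).
It fails at once if dish_2 is lifted or carried (its centre more than 12 mm above where it starts in height), turned up steeply (over 0.6 rad) or dropped off the block (z of dish_2_center in the frame of warming_block above 0.0505 m or angle between dish_2_center's own z axis and vertical above 0.6 rad or z of dish_2_center in the frame of warming_block below 0.02 m).
It fails at once if dropper_bottle is pushed more than 20 mm or tipped over (distance of dropper_bottle from where it was at the start of the episode above 0.02 m or angle between dropper_bottle's own z axis and vertical above 0.4 rad).
It fails at once if brown_bottle is pushed more than 20 mm or tipped over (distance of brown_bottle from where it was at the start of the episode above 0.02 m or angle between brown_bottle's own z axis and vertical above 0.4 rad).
It fails at once if slides is pushed more than 20 mm or tipped over (distance of slides from where it was at the start of the episode above 0.02 m or angle between slides's own z axis and vertical above 0.4 rad).
It also fails if it takes over 45 s, if anything falls off the work surface, if the arm or the gripper's body presses on something with over 40 N, if the wrist force passes 120 N, or if a joint passes its speed limit or range.

## Working session

There is one attempt and no reset: what is moved stays moved. The work goes in short steps, Python scripts to look and compute and a tool call to move; the robot and the scene stay as the last step left them, time stands still between calls to the robot, and variables do not carry over. Pictures are saved under pics/ and viewed, and the job is handed in when it is done.

Besides the shell and the picture viewer there is one more tool, called by a JSON object that holds its "api" and its "payload", one argument or row to a line. play_rows: Moves the arm, as the interface text tells. Its arguments: {"type":"object","properties":{"motion":{"type":"array","items":{"type":"array"}}},"required":["motion"]}

```bash
mkdir -p pics; ls; cat > h.py <<'E'
import numpy as np, cv2
from plant import state, cams, workorder, nets
def grab(name,fn=None):
    p,d=cams.grab_frame(name)
    if fn: cv2.imwrite('pics/'+fn,p[:,:,::-1])
    return p,d
def proj(name,P):
    i=cams.camera_info(name)
    q,_=cv2.projectPoints(np.array(P,float).reshape(-1,3),np.array(i['rvec'],float),np.array(i['tvec'],float),np.array(i['K'],float),None)
    return q[:,0]
def cloud(name,d):
    i=cams.camera_info(name);K=np.array(i['K']);R,_=cv2.Rodrigues(np.array(i['rvec'],float));t=np.array(i['tvec'],float).ravel()
    v,u=np.mgrid[:d.shape[0],:d.shape[1]]
    c=np.stack([(u-K[0,2])/K[0,0]*d,(v-K[1,2])/K[1,1]*d,d],-1)
    return (c-t)@R
E
python3 - <<'E'
from h import *
for c in ['scene','side','wrist']:
    p,d=grab(c,c+'0.png')
    i=cams.camera_info(c);R,_=cv2.Rodrigues(np.array(i['rvec'],float));print(c,'pos',-R.T@np.array(i['tvec']).ravel())
    for n in ['dish_1_center','well_left','well_right','warming_block','dropper_bottle']:
        print(n,[(np.round(r['at'],4).tolist(),round(r['score'],2)) for r in nets.landmark_of(c,n)][:4])
print(state())
E
```

```text
pics
scene pos [0.2501923  0.61001002 0.62502259]
dish_1_center [([0.5381, 0.1871, 0.0372], 0.84)]
well_left [([0.5885, 0.1601, 0.0235], 0.66)]
well_right [([0.5638, 0.0279, 0.0238], 0.58)]
warming_block [([0.5432, 0.1026, 0.0035], 0.87)]
dropper_bottle [([0.6297, 0.0855, 0.0348], 0.73)]
side pos [-0.03594611 -0.78779069  0.45503383]
dish_1_center [([0.5368, 0.1821, 0.0386], 0.85), ([0.5029, -0.0747, -0.0038], 0.7)]
well_left [([0.5901, 0.1643, 0.0171], 0.8)]
well_right [([0.5614, 0.032, 0.0279], 0.84)]
warming_block [([0.544, 0.1044, -0.0027], 0.85), ([0.5048, -0.0745, -0.0038], 0.3), ([0.6325, 0.2812, -0.0009], 0.17)]
dropper_bottle [([0.6288, 0.0871, 0.0307], 0.82), ([0.5011, 0.0305, 0.0296], 0.46)]
wrist pos [0.62572663 0.07963041 0.37435711]
dish_1_center []
well_left [([0.5884, 0.1643, 0.021], 0.69)]
well_right [([0.5619, 0.0339, 0.0195], 0.71)]
warming_block [([0.5428, 0.1074, 0.0018], 0.8)]
dropper_bottle [([0.6314, 0.0904, 0.0308], 0.61)]
{'time': 0.9, 'joint_pos': array([-1.18980964e-01,  5.26849228e-02,  1.61287947e+00, -1.88341741e-05,
        1.47601773e+00, -1.19024780e-01]), 'joint_vel': array([ 0.00021459, -0.00069832,  0.00105378, -0.00055159, -0.00081159,
        0.00015723]), 'joint_efforts': array([-3.37105303e-04, -3.93677974e+01, -3.70464885e+01, -2.34370073e-04,
        4.27475043e-04,  7.99701979e-06]), 'tool_pos': array([6.24984592e-01, 8.87740062e-06, 2.31325212e-01]), 'tool_rot': array([ 7.07109691e-01, -2.31453335e-05,  7.07103871e-01,  9.09694802e-06]), 'contact_force': array([-0.17608721,  0.58712864, -0.15153452]), 'ft_torque': array([0.02030991, 0.01804201, 0.00833932]), 'gripper_width': 0.9979201567723677}
```

View pics/scene0.png

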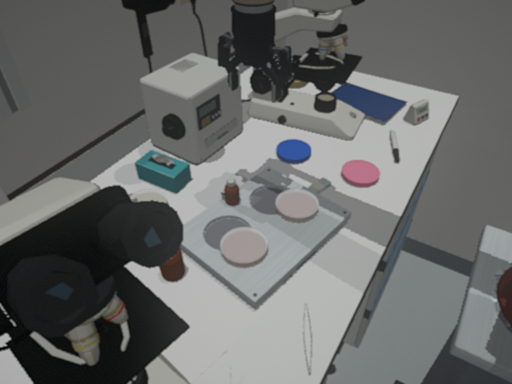

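View pics/side0.png

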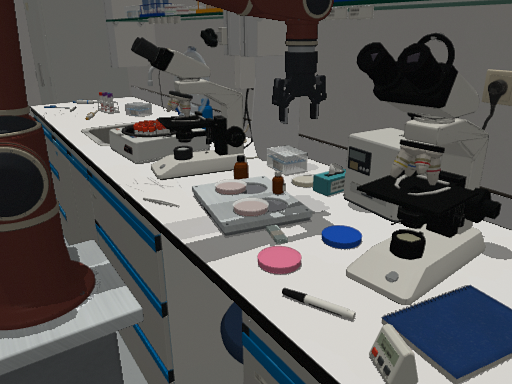

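View pics/wrist0.png

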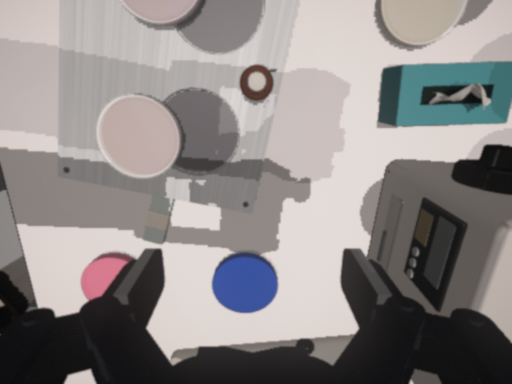

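The scene and side views show the left dish at scene px (244,246) and the right dish at (297,205), with both wells behind them and the dropper bottle at (232,192). The blue and pink discs are decoys on the worktop. I'll centre the wrist camera over the block.

{"api": "play_rows", "payload": {
  "motion": [
    [-1,[-0.05,0.03,0],0],
    [-1,[-0.1,0.03,0],0],
    [-1,[-0.1,0.03,0],0],
    [-1,[-0.1,0.03,0],0]
  ]
}}

```text
time: 1.3
tool_pos: [0.5241, 0.0302, 0.2314]
tool_rot: [0.707, -0.0, 0.707, 0.0]
contact_force: [-0.4, 0.1, -0.0]
gripper_width: 0.999
```

```bash
python3 - <<'E'
from h import *
p,d=grab('wrist','wrist1.png')
np.savez('w1.npz',p=p,d=d)
for n in ['dish_1_center','well_left','well_right','warming_block','dropper_bottle','brown_bottle','slides']:
    print(n,[(np.round(r['at'],4).tolist(),round(r['score'],2)) for r in nets.landmark_of('wrist',n)][:4])
c=cloud('wrist',d)
# dishes: lid z ~0.047
m=((c[...,2]>0.042)&(c[...,2]<0.052)&(d>0)).astype(np.uint8)
n,l,s,ce=cv2.connectedComponentsWithStats(m)
for k in range(1,n):
    if s[k,4]>800:
        q=c[l==k]; xy=q[:,:2].astype(np.float32); print('lid',s[k],cv2.minEnclosingCircle(xy),np.median(q,0))
m=((c[...,2]>0.016)&(c[...,2]<0.026)&(d>0)).astype(np.uint8)
n,l,s,ce=cv2.connectedComponentsWithStats(m)
for k in range(1,n):
    if s[k,4]>800:
        q=c[l==k]; print('well',s[k],cv2.minEnclosingCircle(q[:,:2].astype(np.float32)),np.median(q,0))
E
```

```text
dish_1_center [([0.5367, 0.183, 0.0363], 0.64)]
well_left [([0.5865, 0.1655, 0.021], 0.57)]
well_right [([0.5621, 0.0357, 0.0191], 0.94), ([0.5035, -0.0792, 0.0021], 0.44)]
warming_block [([0.5468, 0.1055, -0.0015], 0.81)]
dropper_bottle [([0.6324, 0.0886, 0.0317], 0.8)]
brown_bottle []
slides [([0.4997, -0.0745, -0.0006], 0.56)]
lid [ 218    0   96   59 4501] ((0.5387766361236572, 0.1838557869195938), 0.04525589570403099) [0.53862896 0.1698033  0.04630326]
lid [ 481   96   31   59 1467] ((0.7879976630210876, 0.07463737577199936), 0.03254810720682144) [0.78202602 0.07209933 0.04949419]
lid [ 192  123   83   81 5205] ((0.5051131248474121, 0.03156231343746185), 0.04541570320725441) [0.50507143 0.03394166 0.04643525]
lid [446 191  66 126 937] ((0.7990673780441284, -0.08354510366916656), 0.08710832893848419) [ 0.78408861 -0.06717612  0.04760101]
well [ 275    0   89   85 4754] ((0.592013955116272, 0.16346023976802826), 0.04781913012266159) [0.60343481 0.15428803 0.02235199]
well [ 257  117   71   82 3989] ((0.5653375387191772, 0.03364429995417595), 0.04800739884376526) [0.57437841 0.03793443 0.02246755]
well [431 184  81 130 877] ((0.8080860376358032, -0.0934164971113205), 0.09815891087055206) [ 0.78472556 -0.06860261  0.02111156]
well [ 157  277   65   54 2187] ((0.4386462867259979, -0.17372167110443115), 0.04524988681077957) [ 0.43833007 -0.17290719  0.01677545]
well [ 285  276   64   54 1680] ((0.6162671446800232, -0.1725401133298874), 0.044891078025102615) [ 0.61493066 -0.17148544  0.01661173]
```

View pics/wrist1.png

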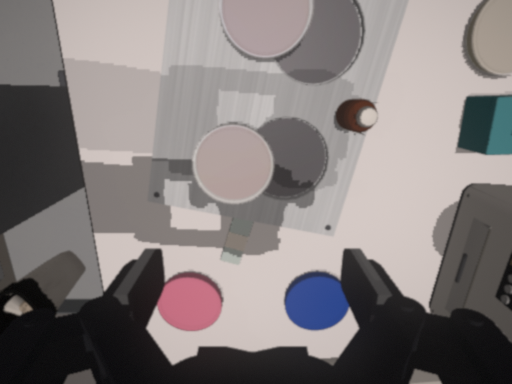

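The wrist view shows both dishes (px (233,163) and (265,15)), the well crescents and the dropper bottle (357,116). The fitted radii match the spec: dish 45 mm, well 48 mm. I'll do the right dish first, at (0.505, 0.032), with its well at (0.565, 0.034). I'll push with the two fingertips spread across the push direction, camera ahead.

{"api": "play_rows", "payload": {
  "motion": [
    [-0.2,[-0.09,0.003,-0.05],-0.75],
    [-0.2,[-0.09,0.003,-0.05],-0.75],
    [-0.2,[-0.09,0.003,-0.05],-0.75],
    [-0.2,[-0.09,0.003,-0.05],-0.75],
    [-0.2,[-0.09,0.003,-0.05],-0.75]
  ]
}}

```text
time: 2.2
tool_pos: [0.4346, 0.033, 0.1808]
tool_rot: [0.657, 0.261, 0.657, -0.261]
contact_force: [-0.3, -0.3, 0.2]
gripper_width: 0.594
```

{"api": "play_rows", "payload": {
  "motion": [
    [-0.2,[0,0,0],-0.79],
    [-0.2,[0,0,0],-0.79],
    [-0.2,[0,0,-0.05],-0.79],
    [-0.2,[0,0,-0.08],-0.79],
    [-0.2,[0,0,-0.12],-0.79]
  ]
}}

```text
time: 2.7
tool_pos: [0.4364, 0.0328, 0.0613]
tool_rot: [0.517, 0.484, 0.515, -0.483]
contact_force: [1.2, 0.5, 0.5]
gripper_width: 0.599
```

{"api": "play_rows", "payload": {
  "motion": [
    [-0.2,[0,0,0],-0.02],
    [-0.2,[0,0,0],-0.02],
    [-0.2,[0,0,0],-0.02]
  ]
}}

```text
time: 3.0
tool_pos: [0.4369, 0.0328, 0.0638]
tool_rot: [0.514, 0.487, 0.512, -0.486]
contact_force: [-0.1, 0.5, 0.2]
gripper_width: 0.597
```

```bash
python3 - <<'E'
from h import *
s=state();print(s['tool_pos'],s['tool_rot'],s['joint_pos'],s['gripper_width'])
for c in ['wrist','side']:
    p,d=grab(c,c+'2.png'); np.savez(c+'2.npz',p=p,d=d)
p=cv2.imread('pics/side2.png')
print(proj('side',[s['tool_pos']]))
u,v=proj('side',[s['tool_pos']])[0].astype(int)
cv2.imwrite('pics/side2c.png',cv2.resize(p[max(v-70,0):v+50,max(u-80,0):u+80],None,fx=5,fy=5,interpolation=cv2.INTER_CUBIC))
E
```

```text
[0.43692471 0.03279638 0.06376977] [ 0.51411316  0.48746161  0.51194036 -0.48578381] [-9.52299956e-02 -2.46829257e-01  2.18469939e+00 -2.58818530e-05
  1.19984030e+00  1.42276132e+00] 0.5965239055208614
[[226.50540933 203.11575877]]
```

View pics/wrist2.png

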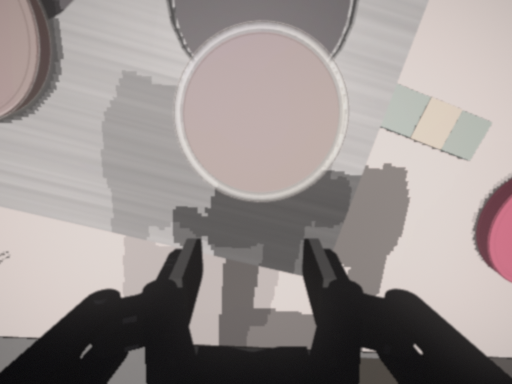

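View pics/side2c.png

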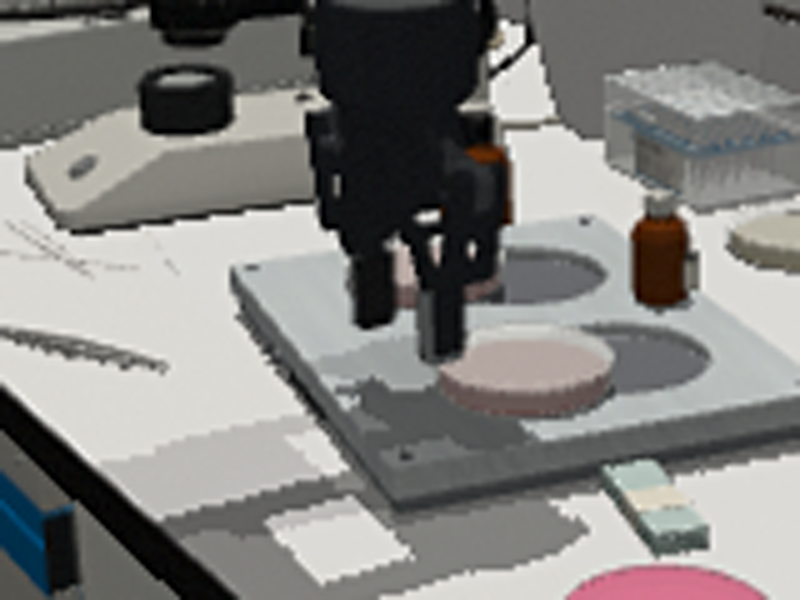

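```bash
python3 - <<'E'
from h import *
s=state();t=s['tool_pos'];print(t)
for c in ['side','wrist']:
    z=np.load(c+'2.npz');q=cloud(c,z['d']);g=z['p'].max(2)
    m=(g<75)&(z['d']>0)&(np.abs(q[...,0]-t[0])<.04)&(np.abs(q[...,1]-t[1])<.075)&(q[...,2]>.05)&(q[...,2]<.1)
    for nm,sg in (('L',1),('R',-1)):
        k=m&(sg*(q[...,1]-t[1])>0); P=q[k]
        if len(P)==0: continue
        lo=P[:,2].min(); print(c,nm,len(P),np.round(np.percentile(P[:,2],[0,1,3,10]),4))
        B=P[P[:,2]<np.percentile(P[:,2],15)]; print('  x',np.round(np.percentile(B[:,0],[0,5,50,95,100]),4),'y',np.round(np.percentile(B[:,1],[0,5,50,95,100]),4))
E
```

```text
[0.43702479 0.03283074 0.06395007]
side L 101 [0.0694 0.0694 0.0701 0.0722]
  x [0.4277 0.4282 0.4343 0.4441 0.4456] y [0.0548 0.0563 0.0592 0.0612 0.0618]
side R 95 [0.0689 0.0694 0.07   0.074 ]
  x [0.429  0.4296 0.4365 0.4477 0.4481] y [-0.0047 -0.0031  0.0019  0.0049  0.0067]
wrist L 1024 [0.0709 0.0724 0.0733 0.0768]
  x [0.4277 0.43   0.4426 0.4473 0.448 ] y [0.0578 0.0579 0.0586 0.0693 0.071 ]
wrist R 1325 [0.0673 0.069  0.0716 0.0754]
  x [0.4296 0.4316 0.4452 0.4503 0.4507] y [-0.005  -0.0026  0.0069  0.0076  0.0078]
```

Fingertips sit about 5 mm above the TCP, their front face 11 mm ahead, and the inner gap is ±25.5 mm. The dish centre should therefore ride 48 mm ahead of the TCP. I'll lower and approach.

{"api": "play_rows", "payload": {
  "motion": [
    [-0.2,[0,0,-0.02],0],
    [-0.2,[0,0,-0.035],0],
    [-0.2,[0,0,-0.035],0],
    [-0.2,[0.005,-0.001,-0.035],0],
    [-0.2,[0.01,-0.001,-0.035],0]
  ]
}}

```text
time: 3.6
tool_pos: [0.4462, 0.0318, 0.0275]
tool_rot: [0.513, 0.488, 0.512, -0.487]
contact_force: [0.4, 0.2, 0.3]
gripper_width: 0.606
```

{"api": "play_rows", "payload": {
  "motion": [
    [-0.2,[0.003,0,0],0],
    [-0.2,[0.006,0,0],0],
    [-0.2,[0.01,0,0],0],
    [-0.2,[0.014,0,0],0],
    [-0.2,[0.018,0,0],0]
  ]
}}

```text
time: 4.1
tool_pos: [0.462, 0.0321, 0.0267]
tool_rot: [0.512, 0.486, 0.514, -0.488]
contact_force: [-7.6, -1.4, 8.7]
gripper_width: 0.597
```

```bash
cat >> h.py <<'E'
def lid(tag,lo=.036,hi=.056,cam='wrist'):
    s=state();p,d=grab(cam,tag+'.png');q=cloud(cam,d)
    hsv=cv2.cvtColor(p,cv2.COLOR_RGB2HSV)
    m=((q[...,2]>lo)&(q[...,2]<hi)&(d>0)&(p.max(2)>90)).astype(np.uint8)
    n,l,st,ce=cv2.connectedComponentsWithStats(m)
    print('tcp',np.round(s['tool_pos'],4),'F',np.round(s['contact_force'],1))
    for k in range(1,n):
        if st[k,4]>2500:
            P=q[l==k]; A=np.c_[P[:,:2],np.ones(len(P))]; co=np.linalg.lstsq(A,P[:,2],rcond=None)[0]
            c,r=cv2.minEnclosingCircle(P[:,:2].astype(np.float32))
            print('lid',st[k],np.round(c,4),round(r,4),'medz',np.round(np.median(P[:,2]),4),'slope',np.round(co[:2],3),'z@c',round(co[0]*c[0]+co[1]*c[1]+co[2],4))
    return p,d,q
E
python3 - <<'E'
from h import *
lid('wrist3')
E
```

```text
tcp [0.462  0.0321 0.0267] F [-7.6 -1.4  8.7]
lid [  144    53   218   213 36418] [0.5088 0.035 ] 0.0481 medz 0.0467 slope [ 0.002 -0.001] z@c 0.0467
```

View pics/wrist3.png

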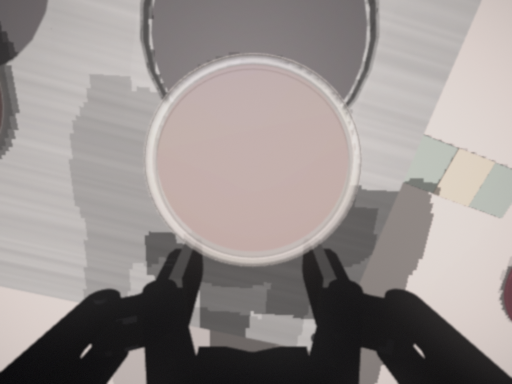

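The right dish (px (254,160)) sits centred against both fingertips. The 8.7 N upward force means the tips are brushing the block, so I'll raise them 6 mm and keep pushing.

{"api": "play_rows", "payload": {
  "motion": [
    [-0.2,[0,0,0.006],0],
    [-0.2,[0.004,0,0.006],0],
    [-0.2,[0.008,0,0.006],0],
    [-0.2,[0.012,0,0.006],0],
    [-0.2,[0.016,0,0.006],0]
  ]
}}

```text
time: 4.65
tool_pos: [0.4792, 0.032, 0.0322]
tool_rot: [0.512, 0.487, 0.513, -0.487]
contact_force: [-1.6, -0.6, 1.6]
gripper_width: 0.599
```

{"api": "play_rows", "payload": {
  "motion": [
    [-0.2,[0.004,0,0],0],
    [-0.2,[0.008,0,0],0],
    [-0.2,[0.012,0,0],0],
    [-0.2,[0.016,0,0],0],
    [-0.2,[0.019,0,0],0]
  ]
}}

```text
time: 5.15
tool_pos: [0.4984, 0.032, 0.0323]
tool_rot: [0.513, 0.487, 0.512, -0.487]
contact_force: [-0.1, -0.1, 1.1]
gripper_width: 0.598
```

```bash
python3 - <<'E'
from h import *
lid('wrist4')
E
```

```text
tcp [0.4984 0.032  0.0323] F [-0.1 -0.1  1.1]
lid [  148    55   210   205 33564] [0.5448 0.034 ] 0.0475 medz 0.0466 slope [-0.001 -0.   ] z@c 0.0466
```

View pics/wrist4.png

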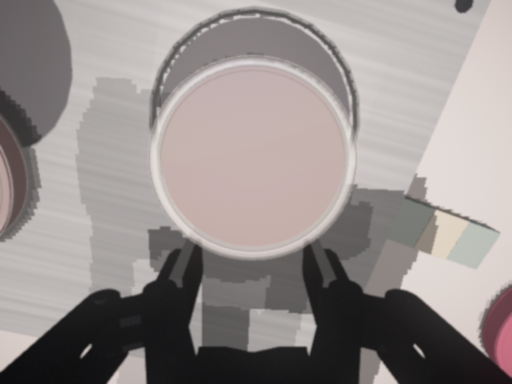

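It's still flat and aligned with the well (rim crescent symmetric about column 254). I'll push the last ~18 mm slowly.

{"api": "play_rows", "payload": {
  "motion": [
    [-0.2,[0.003,0,0],0],
    [-0.2,[0.006,0.0005,0],0],
    [-0.2,[0.009,0.0005,0],0],
    [-0.2,[0.012,0.001,0],0],
    [-0.2,[0.014,0.001,0],0]
  ]
}}

```text
time: 5.7
tool_pos: [0.5123, 0.033, 0.0323]
tool_rot: [0.513, 0.487, 0.512, -0.487]
contact_force: [0.0, 0.3, -0.7]
gripper_width: 0.602
```

{"api": "play_rows", "payload": {
  "motion": [
    [-0.2,[0.001,0,0],0],
    [-0.2,[0.002,0,0],0],
    [-0.2,[0.003,0,0],0],
    [-0.2,[0.003,0,0],0]
  ]
}}

```text
time: 6.1
tool_pos: [0.5151, 0.033, 0.0323]
tool_rot: [0.513, 0.487, 0.513, -0.487]
contact_force: [-0.1, -0.4, -0.3]
gripper_width: 0.602
```

```bash
python3 - <<'E'
from h import *
lid('wrist5')
E
```

```text
tcp [0.5151 0.033  0.0323] F [-0.1 -0.4 -0.3]
lid [  154    58   198   195 29968] [0.5623 0.0354] 0.0456 medz 0.0384 slope [-0.001 -0.001] z@c 0.0384
lid [   0  164   37  112 2788] [0.5306 0.1503] 0.0289 medz 0.0458 slope [0.079 0.506] z@c 0.0473
```

View pics/wrist5.png

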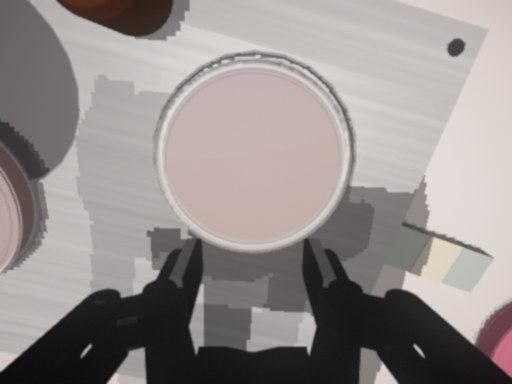

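The right dish has dropped in, level with its lid at z 38.4 mm. I'll back off, lift and go behind the left dish.

{"api": "play_rows", "payload": {
  "motion": [
    [-0.2,[-0.02,0,0],0],
    [-0.2,[-0.025,0,0.05],0],
    [-0.2,[-0.04,0.045,0.06],-0.15],
    [-0.2,[-0.04,0.09,0.06],-0.3],
    [-0.2,[-0.04,0.135,0.06],-0.377]
  ]
}}

```text
time: 6.65
tool_pos: [0.4754, 0.1676, 0.0937]
tool_rot: [0.411, 0.577, 0.41, -0.575]
contact_force: [1.2, -0.6, -0.0]
gripper_width: 0.602
```

{"api": "play_rows", "payload": {
  "motion": [
    [-0.2,[0,0.04,0],0],
    [-0.2,[0,0.04,0],0],
    [-0.2,[0,0.04,0],0]
  ]
}}

```text
time: 6.95
tool_pos: [0.4747, 0.2073, 0.0922]
tool_rot: [-0.413, -0.574, -0.413, 0.574]
contact_force: [0.9, -0.7, 0.1]
gripper_width: 0.603
```

```bash
python3 - <<'E'
from h import *
lid('wrist6',lo=.042)
E
```

```text
tcp [0.4747 0.2073 0.0922] F [ 0.9 -0.7  0.1]
lid [  180    31   151   155 18325] [0.5372 0.1838] 0.0455 medz 0.0463 slope [-0.001 -0.001] z@c 0.0463
```

View pics/wrist6.png

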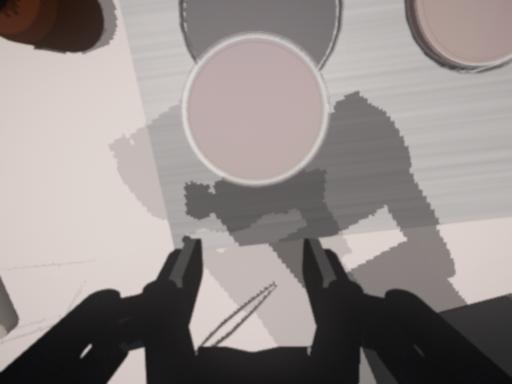

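The left dish (px (256,108)) is between the fingers, its well about 5 px to the right, so I'll add a small rightward drift. The right dish at (470,15) looks seated. I'll lower and push.

{"api": "play_rows", "payload": {
  "motion": [
    [-0.2,[0,0,-0.04],0],
    [-0.2,[0,0,-0.06],0],
    [-0.2,[0,0,-0.06],0],
    [-0.2,[0.0065,-0.0025,-0.06],0],
    [-0.2,[0.012,-0.005,-0.06],0]
  ]
}}

```text
time: 7.5
tool_pos: [0.489, 0.2012, 0.0341]
tool_rot: [0.412, 0.576, 0.411, -0.574]
contact_force: [0.8, -0.4, 0.3]
gripper_width: 0.603
```

{"api": "play_rows", "payload": {
  "motion": [
    [-0.2,[0.003,-0.001,0],0],
    [-0.2,[0.006,-0.0023,0],0],
    [-0.2,[0.009,-0.004,0],0],
    [-0.2,[0.012,-0.0055,0],0],
    [-0.2,[0.016,-0.007,0],0]
  ]
}}

```text
time: 8.0
tool_pos: [0.5031, 0.1947, 0.0324]
tool_rot: [-0.412, -0.574, -0.412, 0.575]
contact_force: [-1.2, 0.0, 0.5]
gripper_width: 0.6
```

{"api": "play_rows", "payload": {
  "motion": [
    [-0.2,[0.004,-0.0017,0],0],
    [-0.2,[0.008,-0.0034,0],0],
    [-0.2,[0.012,-0.005,0],0],
    [-0.2,[0.016,-0.007,0],0]
  ]
}}

```text
time: 8.4
tool_pos: [0.5194, 0.1876, 0.0323]
tool_rot: [0.412, 0.575, 0.412, -0.575]
contact_force: [-1.5, 1.0, 0.7]
gripper_width: 0.603
```

```bash
python3 - <<'E'
from h import *
lid('wrist7')
E
```

```text
tcp [0.5194 0.1876 0.0323] F [-1.5  1.   0.7]
lid [ 453    0   59  168 7644] [0.5623 0.0621] 0.0363 medz 0.0387 slope [-0.001 -0.008] z@c 0.0387
lid [  148    55   210   205 33584] [0.5635 0.1736] 0.048 medz 0.0466 slope [ 0.    -0.001] z@c 0.0466
```

View pics/wrist7.png

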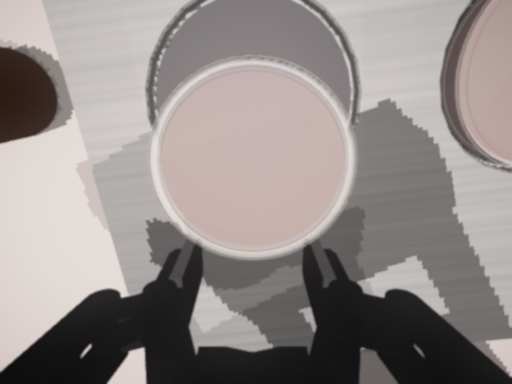

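Aligned: the rim spans columns 147–360 and the dish is centred at 254. I'll push on straight, slowly.

{"api": "play_rows", "payload": {
  "motion": [
    [-0.2,[0.004,-0.001,0],0],
    [-0.2,[0.0075,-0.002,0],0],
    [-0.2,[0.011,-0.003,0],0],
    [-0.2,[0.014,-0.004,0],0],
    [-0.2,[0.017,-0.005,0],0]
  ]
}}

```text
time: 8.95
tool_pos: [0.5362, 0.1826, 0.0323]
tool_rot: [-0.412, -0.575, -0.412, 0.575]
contact_force: [-0.5, -0.3, 0.2]
gripper_width: 0.594
```

```bash
python3 - <<'E'
from h import *
lid('wrist8')
E
```

```text
tcp [0.5362 0.1826 0.0323] F [-0.5 -0.3  0.2]
lid [ 447   18   65  188 8680] [0.5647 0.0534] 0.0413 medz 0.0386 slope [-0.003 -0.005] z@c 0.0387
lid [  149    56   208   205 33290] [0.5805 0.1692] 0.0482 medz 0.0453 slope [-0.049  0.023] z@c 0.0456
```

View pics/wrist8.png

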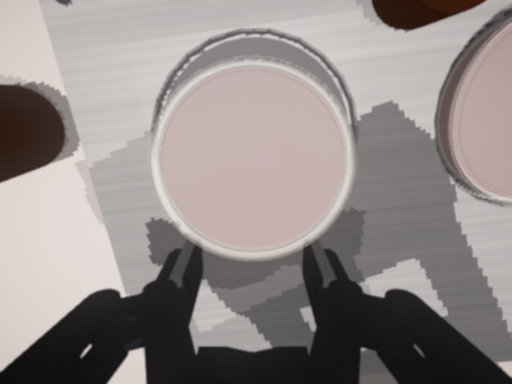

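Its front is dipping, as it should; about 9–10 mm to go.

{"api": "play_rows", "payload": {
  "motion": [
    [-0.2,[0.002,-0.0006,0],0],
    [-0.2,[0.004,-0.0012,0],0],
    [-0.2,[0.006,-0.002,0],0],
    [-0.2,[0.008,-0.0027,0],0],
    [-0.2,[0.009,-0.003,0],0]
  ]
}}

```text
time: 9.5
tool_pos: [0.5452, 0.1796, 0.0323]
tool_rot: [-0.412, -0.575, -0.412, 0.575]
contact_force: [0.1, -0.3, 1.1]
gripper_width: 0.601
```

```bash
python3 - <<'E'
from h import *
lid('wrist9')
E
```

```text
tcp [0.5452 0.1796 0.0323] F [ 0.1 -0.3  1.1]
lid [ 443   39   69  186 9145] [0.564 0.051] 0.0426 medz 0.0385 slope [-0.002 -0.002] z@c 0.0385
lid [  154    59   198   194 29989] [0.5902 0.1644] 0.0454 medz 0.0385 slope [-0.001 -0.   ] z@c 0.0385
```

View pics/wrist9.png

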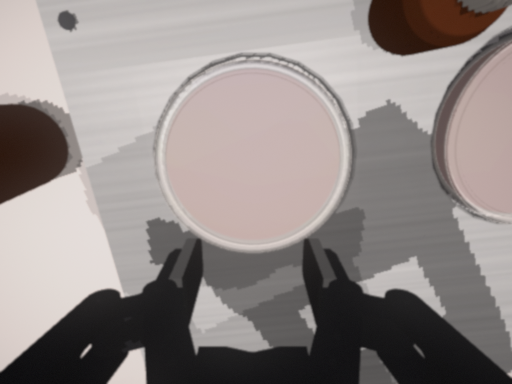

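The left dish has dropped in, level with its lid at z 38.5 mm. I'll back away, lift clear and check from above.

{"api": "play_rows", "payload": {
  "motion": [
    [-0.2,[-0.015,0.005,0],0],
    [-0.2,[-0.025,0.009,0.02],0],
    [-0.2,[-0.03,0,0.07],0],
    [-0.2,[-0.06,-0.03,0.12],0],
    [-0.2,[-0.09,-0.07,0.17],0]
  ]
}}

```text
time: 10.05
tool_pos: [0.4706, 0.1298, 0.1778]
tool_rot: [0.413, 0.575, 0.412, -0.574]
contact_force: [0.5, -0.2, 0.6]
gripper_width: 0.602
```

{"api": "play_rows", "payload": {
  "motion": [
    [-0.2,[0,0,0.05],0],
    [-0.2,[0,0,0.05],0],
    [-0.2,[0,0,0.05],0]
  ]
}}

```text
time: 10.35
tool_pos: [0.4719, 0.1299, 0.2278]
tool_rot: [0.413, 0.576, 0.411, -0.573]
contact_force: [-0.1, 0.0, 0.3]
gripper_width: 0.603
```

```bash
python3 - <<'E'
from h import *
p,d,q=lid('wrist10',lo=.034)
grab('side','side10.png')
for c in ['wrist','side']:
  for n in ['dropper_bottle','brown_bottle','slides','well_left','well_right','dish_1_center']:
    print(c,n,[(np.round(r['at'],4).tolist(),round(r['score'],2)) for r in nets.landmark_of(c,n)][:3])
E
```

```text
tcp [0.4719 0.1299 0.2278] F [-0.1  0.   0.3]
lid [ 269    2   91   99 6991] [0.5608 0.0348] 0.0454 medz 0.036 slope [-0.005 -0.001] z@c 0.036
lid [ 139   20   89   96 6567] [0.5885 0.164 ] 0.0452 medz 0.0358 slope [-0.004 -0.   ] z@c 0.0358
wrist dropper_bottle [([0.6269, 0.0897, 0.0304], 0.73), ([0.5661, 0.0328, 0.0261], 0.65)]
wrist brown_bottle [([0.6345, 0.2762, -0.0026], 0.85)]
wrist slides [([0.5005, -0.0731, 0.0032], 0.82), ([0.6332, 0.2763, -0.0029], 0.54)]
wrist well_left [([0.5638, 0.0386, 0.0239], 0.69)]
wrist well_right []
wrist dish_1_center [([0.5915, 0.1639, 0.0304], 0.94), ([0.6317, 0.086, 0.0312], 0.61)]
side dropper_bottle [([0.6301, 0.0859, 0.0277], 0.8), ([0.5896, 0.1661, 0.0231], 0.64)]
side brown_bottle [([0.6318, 0.2819, -0.0003], 0.57)]
side slides [([0.5051, -0.076, -0.0019], 0.79)]
side well_left [([0.5882, 0.1684, 0.0223], 0.76), ([0.5417, 0.1017, 0.0004], 0.64)]
side well_right [([0.5612, 0.0314, 0.0208], 0.58)]
side dish_1_center [([0.589, 0.1624, 0.0296], 0.61), ([0.6294, 0.2818, 0.0015], 0.28)]
```

View pics/wrist10.png

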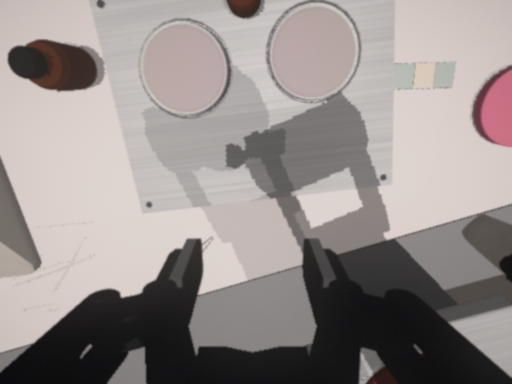

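View pics/side10.png

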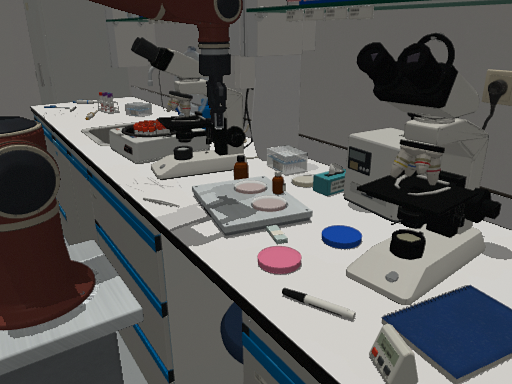

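Both dishes sit level and concentric in their wells (px (185,67) and (314,51)). The bottles and slides haven't moved, and the arm is clear. Handing in.

```bash
python3 - <<'E'
from h import *
print(workorder.job_done(), state()['time'])
E
```

```text
the job is handed in; nothing more can be done
the job is handed in; nothing more can be done
```

I pushed both dishes into their wells with the half-open fingertips, right dish first and then left, without gripping or lifting them. I handed the job in at about 10.5 s on the robot's clock, well inside the 45 s limit.

**Seating:** just after each push, both lids read 38.4–38.5 mm above the worktop (39 mm is expected when seated). Both were level to about 0.002 rad.

**Centring:** I compared the final dish centres with the well positions measured at the start.
- **Left dish:** about 3.5 mm off.
- **Right dish:** about 4.7 mm off. A seated dish can only be about 3 mm off in a 96 mm well, so I put the excess down to the roughly 2 mm calibration error.

**Bottles and slides:** these were unchanged within measurement noise of about 5 mm.

**Disagreements:**
- **Tool contact:** early in the right push, the fingertips brushed the block at about 9 N, so I raised them 6 mm.
- **Last picture:** taken just after the arm moved, it read the lids about 2.5 mm lower than before. I put that down to calibration and arm settling, because both lids still showed level and centred in the wells.

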